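# Find the loose platform bolt on the orbital shaker and hold its cap open

### The arm

A 6-joint arm with a two-finger parallel gripper is mounted at the origin on the work surface. World frame = base frame: x ahead of the robot, y to its left, z up, the work surface at z = 0. Lengths are in mm, angles in rad, forces in N, time in s.
With the tool pointing down it reaches from about 375 to 925 mm from the base axis. Payload 5.7 kg.
Tool frame: the origin (TCP) lies midway between the tips of the shut fingers; the grasp point (between the pads) lies 19 mm behind it; z points along the fingers, y is the line along which they close (so a half turn about z gives the same grasp; the last joint's range is limited). The gripper opens to 85 mm and grips with 20 to 120 N. Pads are 22 mm wide; open, the fingers measure 114 mm over their backs; the gripper's body (76 mm by 85 mm) begins 54 mm behind the grasp point. The pads swing forward as they close: fully open they stand 13 mm farther back than shut.
Start: joints at [-1.409, 0.359, 1.51, -0, 1.272, -0.115], TCP at [163.952, -577.131, 210.167] pointing down, gripper open.
Joint ranges: [-2.97, 2.97], [-1.01, 2.36], [0.21, 2.38], [-0.96, 4.11], [0.2, 2.71], [-2.98, 2.98]. Speed limits (rad/s): [2.39, 2.39, 3.14, 3.14, 3.14, 3.14].

### API

Orientations are given as a 3x3 rotation matrix whose columns are the frame's x, y, z axes.
In Python, from station import bot gives the robot as it stands.
- The arm moves only by the shell command python3 -m jog 'ROWS' [FORCE]. ROWS is JSON, a list that holds one entry, the list of rows, each a list of 7 numbers: the finger opening in mm, from 0 to 85.4, then the shift along the world's x, y, z in units of 60 mm (1.0 is 60 mm), then the turn, a rotation vector about the world's x, y, z in units of 10 degrees (1.0 is 10 degrees). A call has 1 to 12 rows; each row shifts and turns the commanded pose from where the row before left it; what a row does not reach is not made up. A row lasts 1/8 s, in which the tool goes at most 62.5 mm and 10.7 degrees, less where a joint would pass 70% of its speed; a pose out of reach is approached as far as the arm can. A call is refused whole if a number of a shift passes 1 or a number of a turn 1, either way. A call with a gripper value outside its range is refused whole. The fingers move at their own pace and stop on an object; FORCE is the grip in N (left out, the last holds). Time passes only in rows, so rows that do not move let the fingers close. It gives the time, the measured TCP pose, the force, the opening and the grip force at its end, in the units of the state.
- bot.get_state(): the state, without advancing time (a new reading comes with each control period).
- bot.snapshot(name): name is "side" or "top" or "wrist"; returns the picture (480x640x3 uint8, red, green, blue); there is no depth.
- bot.camera_model(name): a dict with "mtx" (3x3 intrinsics, pixels), "xyz" and "orientation" of the camera in the world. Camera axes: x right, y up, looking along -z (the intrinsics and any distortion apply to the point x, -y, -z); pixel columns grow to the right and rows downward; lengths in mm; the calibration is good to about 2 mm. A picture is of the moment at which its call begins: read the wrist's pose just before it. camera_model takes no time and is no camera call; for the wrist camera it gives the pose at the moment of the call.
- bot.job_done(): hands the job in; it is judged then, once.
The state is a dict: "time_s": time; "joints": joint angles; "dq": joint speeds; "effort": joint torques, N m; "ee_pos": TCP position; "eef_rot": TCP orientation; "ft_force": force on the tool from outside, world axes, zero at the start; "torque": the same for the moment, N m; "gripper_width": finger opening in mm; "grasp_force": force on a finger pad.
Only numpy, scipy, OpenCV 4.12 (cv2) and the standard library are available. Lean on these libraries where they do the work, as an engineer would, in place of code of your own. Each camera call takes 0.05 s, during which the arm holds its last target. There are 200 camera calls.

### The job

The orbital shaker rattles because one of the three bolts that hold its platform is loose: with all the caps shut, tap on top of the blue caps one after another until you find the bolt that gives. Then take that cap by its thumb tab, swing it up until it stands about upright, and keep holding it there so that I can get a hex driver on the bolt: the cap springs shut when let go, so the program finishes while still holding it open. Leave the other two caps shut, and do not knock over or push around the flasks and the other things on the bench.

Things in the scene. Friction and masses are not known exactly. Their poses are not given: they have to be found in the camera images.
- spot_a (a point): Near left bolt of the shaker platform. Point on the platform's top (114 mm above the bench) on this bolt's axis; x points to the cap's hinge, y left along the hinge axis, z up. All three look alike: a rubber bushing, and on it a round blue cap 40 mm across, centred here, flat top at z 27.5 mm. Any of the three may be the loose one.
- spot_b (a point): Near right bolt. Point on the platform's top (114 mm above the bench) on this bolt's axis; x points to the cap's hinge, y left along the hinge axis, z up. All caps: a thumb tab 16 mm wide sticks out towards -x and ends in a round lip, a bar 18 mm long along y and 10 thick, its axis at x -38, z 21 mm; free all round and below.
- spot_c (a point): Far middle bolt. Point on the platform's top (114 mm above the bench) on this bolt's axis; x points to the cap's hinge, y left along the hinge axis, z up. All caps: hinge axis at x 25, z 13 mm; the cap opens upward about it, its lip swinging up and then over towards +x on a radius of 63.5 mm.
- shaker: White bench orbital shaker, fixed: housing 270 x 310 mm, aluminium platform 280 x 340 mm, top 114 mm above the bench. Origin under its centre at bench height, x away from its control panel, y left, z up. Three bolts under blue hinged caps hold the platform: spot_a at (-65, 85), spot_b (-65, -85), spot_c (65, 0) mm in this frame.
- loose_bolt (a joint): How far, m, the loose bolt with its cap is pressed down into its bushing: 0 untouched, stop at 0.006. Pressing on the shut cap's top moves it: 1 N starts it, 3 N takes it to the stop, and it springs back. The other two bolts are rigid. It does not tell at which spot the loose bolt is.
- loose_cap (a joint): Opening angle, rad, of the cap of the loose bolt: 0 shut; its stop is at 1.75. A weak spring pulls it shut from every angle (about 1 N at the lip), so it stays open only while held. It does not tell at which spot it is.
- tight1_cap (a joint): Opening angle, rad, of the cap of one tight bolt: 0 shut; its stop is at 1.75. A weak spring pulls it shut from every angle (about 1 N at the lip), so it stays open only while held. It does not tell at which spot it is.
- tight2_cap (a joint): Opening angle, rad, of the cap of the other tight bolt: 0 shut; its stop is at 1.75. A weak spring pulls it shut from every angle (about 1 N at the lip), so it stays open only while held. It does not tell at which spot it is.
- flask_1: Bystander: conical glass flask with an orange stopper, 64 mm across the foot, 116 tall; origin at the centre of its underside. Stands in a wire clamp on the shaker platform, 62 mm beyond and 125 mm left of the platform's centre.
- flask_2: Bystander: conical glass flask with a white stopper, 64 mm across the foot, 116 tall; origin at the centre of its underside. Stands in a wire clamp on the shaker platform, 62 mm beyond and 125 mm right of the platform's centre.
- wash_bottle: Bystander: white wash bottle with a red cap and bent spout, 62 mm across, 190 tall; origin at the centre of its underside.
- tool_beaker: Bystander: terracotta-coloured beaker with three screwdrivers in it, 72 mm across, 90 tall (210 with the tools); origin at the centre of its underside.
- tube_rack: Bystander: blue rack with capped tubes, 90 x 200 mm, 78 tall; origin at the centre of its underside.
- mortar: Bystander: white porcelain mortar with its pestle, 96 mm across, 55 tall (85 with the pestle); origin at the centre of its underside.
- hex_driver: Bystander: hex driver with an orange handle lying on the bench, 195 mm long, 22 thick; x axis along it, the origin on the bench below its middle, 75 mm from the handle's end.
- tip_box: Bystander: grey box with a yellow lid, 87 x 122 mm, 61 tall; origin at the centre of its underside.

How it is judged (in metres and radians):
On the way, in this order (a step that is already met when the one before it is completed fails the run):
1. the loose bolt is found by a tap: it is pressed down more than 3 mm while the caps are shut (value of joint loose_bolt above 0.003 m and value of joint loose_cap below 0.15 rad and value of joint each of tight1_cap, tight2_cap below 0.1 rad), for 0.02 s.
2. after the tap the cap of the loose bolt has been lifted past 60 degrees (value of joint loose_cap above 1.05 rad), for 0.2 s.
At the end, for the whole second after the job is handed in: The loose bolt's cap is held up by the gripper's fingers, still and more than 60 degrees (1.05 rad) open; the other two caps are shut (under 0.1 rad); the flasks and the other loose things stand upright (within 0.3 rad) within 30 mm of where they were (value of joint loose_cap above 1.05 rad and velocity of joint loose_cap between -0.3 and 0.3 rad/s and contact force between the fingers and anything else above 0.2 N and value of joint each of tight1_cap, tight2_cap below 0.1 rad and distance of each of flask_1, flask_2, wash_bottle, tool_beaker, tube_rack, mortar, hex_driver, tip_box from where it was at the start of the episode below 0.03 m and angle between each of flask_1, flask_2, wash_bottle, tool_beaker, tube_rack, mortar, tip_box's own z axis and vertical below 0.3 rad); the arm keeps its last pose, push and grip.
It fails at once if the cap of a tight bolt is opened (past 0.35 rad) (value of joint any of tight1_cap, tight2_cap above 0.35 rad).
It fails at once if a flask or another loose thing on the bench is tipped over (past 0.5 rad) or pushed more than 40 mm away (distance of any of flask_1, flask_2, wash_bottle, tool_beaker, tube_rack, mortar, hex_driver, tip_box from where it was at the start of the episode above 0.04 m or angle between any of flask_1, flask_2, wash_bottle, tool_beaker, tube_rack, mortar, tip_box's own z axis and vertical above 0.5 rad).
It also fails if it takes over 45 s, if anything falls off the work surface, if the arm or the gripper's body presses on something with over 40 N, if the wrist force passes 120 N, or if a joint passes its speed limit or range.

## Working session

There is one attempt and no reset: what is moved stays moved. The work goes in short steps, Python scripts to look and compute and a shell command to move; the robot and the scene stay as the last step left them, time stands still between calls to the robot, and variables do not carry over. Pictures are saved under pics/ and viewed, at most 12 in all, crops included, and the job is handed in when it is done.

```bash
mkdir -p pics; python3 - <<'E'
from station import bot
import cv2,numpy as np
s=bot.get_state();print(s['time_s'],s['ee_pos'],np.round(s['eef_rot'],3),s['gripper_width'],s['ft_force'])
for n in('side','top'):
    m=bot.camera_model(n);print(n,{k:np.round(v,3).tolist() if not isinstance(v,str) else v for k,v in m.items()})
    cv2.imwrite(f'pics/{n}0.png',bot.snapshot(n)[:,:,::-1])
E
```

```text
0.0 [ 163.83543028 -576.42939805  209.33436422] [[ 0.962  0.273 -0.   ]
 [ 0.273 -0.962  0.002]
 [ 0.    -0.002 -1.   ]] 85.51150229788593 [-0.04273347  0.44638026 -0.95845608]
side {'mtx': [[552.14, 0.0, 325.722], [0.0, 552.14, 252.99], [0.0, 0.0, 1.0]], 'xyz': [-361.663, 833.201, 985.059], 'orientation': [[-0.675, 0.444, -0.589], [-0.738, -0.403, 0.541], [0.003, 0.8, 0.6]]}
top {'mtx': [[543.069, 0.0, 325.664], [0.0, 543.069, 233.986], [0.0, 0.0, 1.0]], 'xyz': [367.993, 17.899, 1524.088], 'orientation': [[0.023, 0.995, -0.098], [-1.0, 0.021, -0.014], [-0.012, 0.098, 0.995]]}
```

View pics/top0.png

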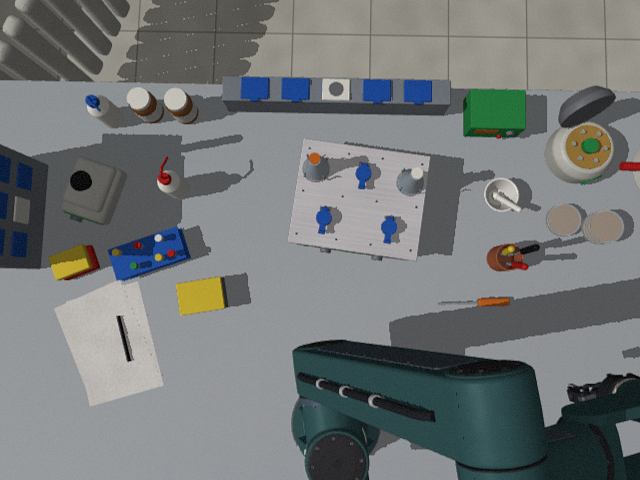

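View pics/side0.png

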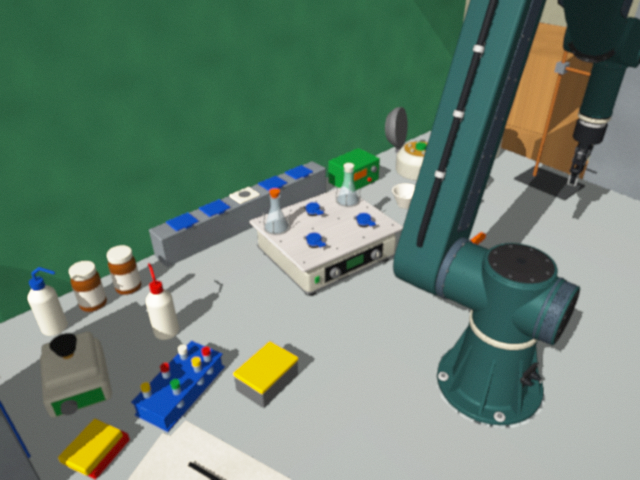

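The top view shows the shaker with blue caps near (323,215), (389,228) and (363,174), with the tabs towards the robot. The side view has the same caps at (316,241), (364,220) and (314,209).

```bash
cat > h.py <<'E'
from station import bot
import cv2,numpy as np
def ray(m,uv):
    K=np.array(m['mtx']);d=np.linalg.inv(K)@[uv[0],uv[1],1.];d=np.array([d[0],-d[1],-d[2]])
    return np.array(m['xyz']),np.array(m['orientation'])@d
def atz(m,uv,z):
    o,d=ray(m,uv);return o+d*(z-o[2])/d[2]
def tri(ms,uvs):
    A=np.zeros((3,3));b=np.zeros(3)
    for m,uv in zip(ms,uvs):
        o,d=ray(m,uv);d=d/np.linalg.norm(d);P=np.eye(3)-np.outer(d,d);A+=P;b+=P@o
    p=np.linalg.solve(A,b);return p
def blue(im,lo=60):
    h=cv2.cvtColor(im,cv2.COLOR_RGB2HSV)
    return cv2.inRange(h,(100,120,lo),(125,255,255))
E
python3 - <<'E'
from h import *
G={'top':[(323,215),(389,228),(363,174)],'side':[(316,241),(364,220),(314,209)]}
M={n:bot.camera_model(n) for n in G};C={n:[] for n in G}
for n in G:
    im=cv2.imread(f'pics/{n}0.png')[:,:,::-1].copy();k=blue(im)
    _,L,S,c=cv2.connectedComponentsWithStats(k)
    for g in G[n]:
        i=min((i for i in range(1,len(S)) if S[i,4]>30),key=lambda i:np.hypot(*(c[i]-g)))
        C[n].append(c[i])
        ys,xs=np.nonzero(L==i);P=np.array([atz(M[n],(x,y),139)[:2] for x,y in zip(xs,ys)])
        mu=P.mean(0);w,V=np.linalg.eigh(np.cov((P-mu).T));a=V[:,1];t=(P-mu)@a
        if (t**3).mean()>0: a=-a;t=-t   # tail -> -a side
        print(n,g,S[i],mu.round(1),'axis deg',np.degrees(np.arctan2(a[1],a[0])).round(1),t.min().round(1),t.max().round(1))
for j in range(3): print('abc'[j],tri([M['top'],M['side']],[C['top'][j],C['side'][j]]).round(1))
a=cv2.imread('pics/top0.png')[130:270,280:440]
cv2.imwrite('pics/crop.png',cv2.resize(a,None,fx=5,fy=4.2,interpolation=cv2.INTER_CUBIC)[:600,:800])
E
```

```text
top (323, 215) [316 207  16  27 259] [543.1  44.7] axis deg -7.7 -36.7 31.8
top (389, 228) [382 216  15  28 267] [ 522.2 -123.7] axis deg -6.6 -37.4 31.6
top (363, 174) [356 163  15  26 259] [661.2 -55.5] axis deg -7.3 -36.5 31.2
side (316, 241) [306 233  19  14 184] [532.6  51.7] axis deg -21.4 -32.7 32.3
side (364, 220) [356 213  19  13 168] [ 511.8 -115.8] axis deg 155.0 -33.6 33.1
side (314, 209) [306 203  17  12 150] [649.5 -47.2] axis deg 156.8 -33.1 32.1
a [543.4  44.  129.7]
b [ 522.3 -125.5  129.5]
c [662.4 -56.9 128.9]
```

View pics/crop.png

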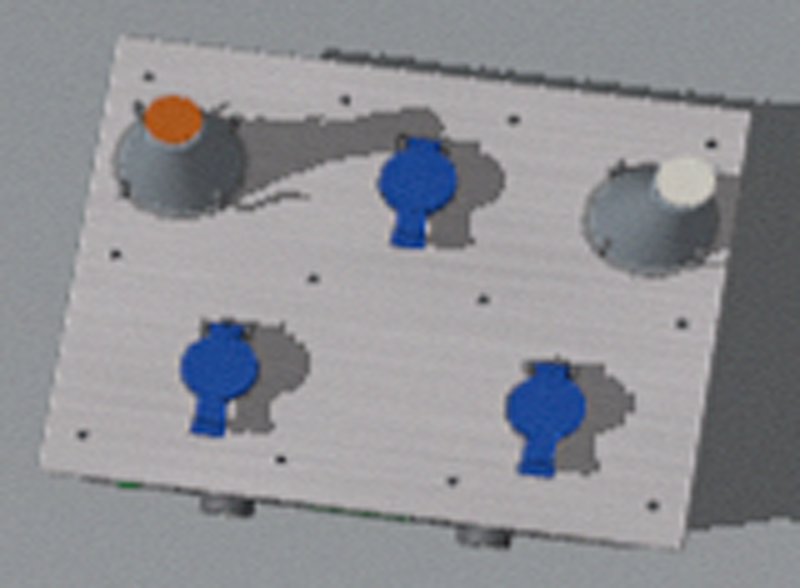

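The crop confirms it: cap discs with the tabs pointing towards the robot, shaker yaw about -7.2°. Centres come out near a (549,44), b (528,-124) and c (668,-56). I'll move above b with the fingers shut.

```bash
python3 -m jog '[[[0,0,0,1,0,0,0],[0,0.55,0.68,0,0,0,-0.21],[0,0.55,0.68,0,0,0,-0.21],[0,0.55,0.68,0,0,0,-0.21],[0,0.55,0.68,0,0,0,-0.21],[0,0.55,0.68,0,0,0,-0.21],[0,0.55,0.68,0,0,0,-0.21],[0,0.55,0.68,0,0,0,-0.21],[0,0.55,0.68,0,0,0,-0.21],[0,0.55,0.68,0,0,0,-0.21],[0,0.55,0.68,0,0,0,-0.21],[0,0.55,0.68,0,0,0,-0.21]]]' 30
```

```text
time_s: 1.6
ee_pos: [527.6, -126.7, 269.9]
eef_rot: [[0.992, -0.127, -0.0], [-0.127, -0.992, 0.0], [-0.001, -0.0, -1.0]]
ft_force: [0.7, -1.0, 0.0]
gripper_width: 0.1
grasp_force: 0.0
```

```bash
python3 - <<'E'
from h import *
m=bot.camera_model('wrist');im=bot.snapshot('wrist');cv2.imwrite('pics/w1.png',im[:,:,::-1])
print(m['xyz'],np.round(m['orientation'],3))
_,L,S,c=cv2.connectedComponentsWithStats(blue(im))
for i in range(1,len(S)):
    if S[i,4]>300: print(S[i],c[i].round(1),atz(m,c[i],139).round(1))
E
```

```text
[ 608.82284724 -136.68897563  434.2831455 ] [[-0.128  0.939  0.32 ]
 [-0.992 -0.121 -0.041]
 [ 0.    -0.323  0.947]]
[ 182   16   51   94 2927] [207.   56.8] [663.9 -54.4 139. ]
[ 107  183   44   72 1816] [128.9 216.2] [546.2  46.1 139. ]
[ 296  182   40   74 1755] [315.5 215.2] [ 525.6 -121.4  139. ]
```

View pics/w1.png

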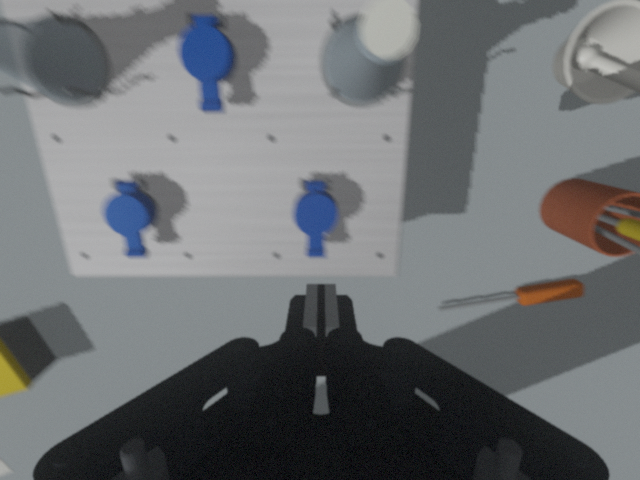

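The wrist view shows all three caps: c (207,57), a (129,216), b (316,215). It agrees with the top view to about 2.5 mm. Next I tap b.

```bash
python3 -m jog '[[[0,0.03,0.05,-0.9,0,0,0],[0,0,0,-0.9,0,0,0],[0,0,0,-0.25,0,0,0],[0,0,0,-0.04,0,0,0],[0,0,0,-0.03,0,0,0]]]' 30; python3 -m jog '[[[0,0,0,-0.03,0,0,0],[0,0,0,0,0,0,0]]]' 30
```

```text
time_s: 2.28
ee_pos: [530.3, -126.1, 144.7]
eef_rot: [[0.992, -0.126, 0.003], [-0.126, -0.992, -0.001], [0.003, 0.001, -1.0]]
ft_force: [-0.2, 0.6, -0.2]
gripper_width: 0.1
grasp_force: 0.0
time_s: 2.52
ee_pos: [529.4, -125.6, 142.1]
eef_rot: [[0.992, -0.126, 0.002], [-0.126, -0.992, -0.0], [0.002, 0.0, -1.0]]
ft_force: [0.1, -0.0, -0.2]
gripper_width: 0.2
grasp_force: 0.0
```

```bash
python3 -m jog '[[[0,0,0,-0.03,0,0,0],[0,0,0,0,0,0,0]]]'; python3 -m jog '[[[0,0,0,-0.03,0,0,0],[0,0,0,0,0,0,0]]]'
```

```text
time_s: 2.78
ee_pos: [528.7, -125.3, 139.4]
eef_rot: [[0.992, -0.126, 0.0], [-0.126, -0.992, 0.0], [0.0, -0.0, -1.0]]
ft_force: [-0.7, 0.5, 0.2]
gripper_width: 0.4
grasp_force: 0.0
time_s: 3.02
ee_pos: [528.6, -125.3, 137.4]
eef_rot: [[0.992, -0.126, -0.0], [-0.126, -0.992, 0.0], [-0.0, -0.0, -1.0]]
ft_force: [-0.6, -0.6, -0.9]
gripper_width: -0.4
grasp_force: 0.0
```

```bash
python3 -m jog '[[[0,0,0,-0.03,0,0,0],[0,0,0,0,0,0,0]]]'; python3 -m jog '[[[0,0,0,-0.03,0,0,0],[0,0,0,0,0,0,0]]]'
```

```text
time_s: 3.28
ee_pos: [528.6, -125.3, 135.6]
eef_rot: [[0.992, -0.126, -0.0], [-0.126, -0.992, 0.0], [-0.0, -0.0, -1.0]]
ft_force: [-0.0, 0.2, 0.5]
gripper_width: 0.2
grasp_force: 0.0
time_s: 3.52
ee_pos: [528.6, -125.3, 133.8]
eef_rot: [[0.992, -0.126, -0.0], [-0.126, -0.992, 0.0], [-0.0, -0.0, -1.0]]
ft_force: [-0.5, -0.5, 0.7]
gripper_width: 0.2
grasp_force: 0.0
```

```bash
python3 -m jog '[[[0,0,0,-0.03,0,0,0],[0,0,0,0,0,0,0]]]'; python3 -m jog '[[[0,0,0,-0.03,0,0,0],[0,0,0,0,0,0,0]]]';  python3 - <<'E'
from h import *
im=bot.snapshot('side');w=bot.snapshot('wrist')
a=cv2.resize(im[170:290,280:420],(560,480),interpolation=cv2.INTER_CUBIC)
cv2.imwrite('pics/s2.png',a[:,:,::-1])
E
```

```text
time_s: 3.78
ee_pos: [528.6, -125.3, 132.0]
eef_rot: [[0.992, -0.126, -0.0], [-0.126, -0.992, 0.0], [-0.0, -0.0, -1.0]]
ft_force: [0.3, -0.1, -0.1]
gripper_width: -0.4
grasp_force: 0.0
time_s: 4.03
ee_pos: [528.6, -125.3, 130.2]
eef_rot: [[0.992, -0.126, -0.0], [-0.126, -0.992, 0.0], [-0.0, -0.0, -1.0]]
ft_force: [-0.7, 0.4, -0.6]
gripper_width: 0.1
grasp_force: 0.0
```

View pics/s2.png

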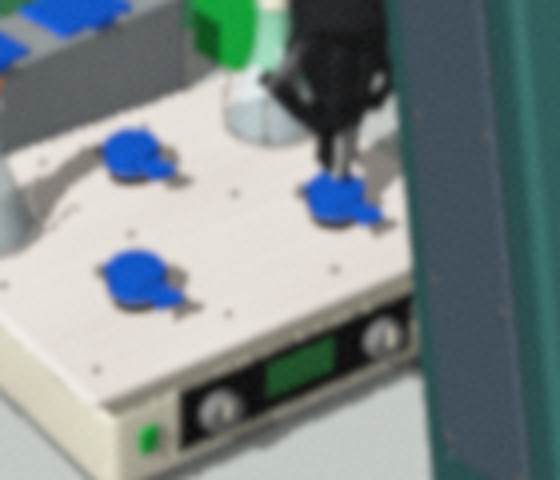

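The fingertips sit at about (340,175) in this crop, centred over cap b and just above it or touching. The surface is a bit lower than the text says, which fits my triangulated 129.5 mm. I'll keep going down.

```bash
for i in 1 ; do python3 -m jog '[[[0,0,0,-0.03,0,0,0],[0,0,0,0,0,0,0]]]'; done; python3 -m jog '[[[0,0,0,-0.03,0,0,0],[0,0,0,0,0,0,0]]]'; python3 -m jog '[[[0,0,0,-0.03,0,0,0],[0,0,0,0,0,0,0]]]'
```

```text
time_s: 4.38
ee_pos: [528.6, -125.3, 128.4]
eef_rot: [[0.992, -0.126, -0.0], [-0.126, -0.992, 0.0], [-0.0, -0.0, -1.0]]
ft_force: [0.6, -1.0, 1.1]
gripper_width: -0.4
grasp_force: 0.0
time_s: 4.62
ee_pos: [528.6, -125.3, 126.6]
eef_rot: [[0.992, -0.126, -0.0], [-0.126, -0.992, 0.0], [-0.0, -0.0, -1.0]]
ft_force: [0.6, 0.2, 0.0]
gripper_width: 0.1
grasp_force: 0.0
time_s: 4.88
ee_pos: [528.6, -125.3, 124.8]
eef_rot: [[0.992, -0.126, -0.0], [-0.126, -0.992, 0.0], [-0.0, -0.0, -1.0]]
ft_force: [-0.0, -0.3, 0.9]
gripper_width: 0.0
grasp_force: 0.0
```

```bash
python3 -m jog '[[[0,0,0,-0.03,0,0,0],[0,0,0,0,0,0,0]]]'; python3 -m jog '[[[0,0,0,-0.03,0,0,0],[0,0,0,0,0,0,0]]]'; python3 - <<'E'
from h import *
im=bot.snapshot('side');w=bot.snapshot('wrist')
o=cv2.imread('pics/side0.png')[:,:,::-1]
for i in (o,im):
    _,L,S,c=cv2.connectedComponentsWithStats(blue(i.copy()))
    print([(S[j].tolist(),c[j].round(1).tolist()) for j in range(1,len(S)) if S[j,4]>60 and 290<c[j][0]<400 and 190<c[j][1]<260])
A=cv2.resize(im[195:245,335:395],(480,400),interpolation=cv2.INTER_CUBIC)
cv2.imwrite('pics/s3.png',np.hstack([A[:,:,::-1][:, :400],w[80:480,130:530,::-1]]))
E
```

```text
time_s: 5.12
ee_pos: [528.6, -125.3, 123.0]
eef_rot: [[0.992, -0.126, -0.0], [-0.126, -0.992, 0.0], [-0.0, -0.0, -1.0]]
ft_force: [-0.8, -0.3, -0.2]
gripper_width: 0.0
grasp_force: 0.0
time_s: 5.38
ee_pos: [528.6, -125.3, 121.2]
eef_rot: [[0.992, -0.126, -0.0], [-0.126, -0.992, 0.0], [-0.0, -0.0, -1.0]]
ft_force: [-0.4, -0.4, -0.6]
gripper_width: 0.1
grasp_force: 0.0
[([306, 203, 17, 12, 150], [313.4, 208.6]), ([356, 213, 19, 13, 168], [364.6, 219.4]), ([306, 233, 19, 14, 184], [314.6, 239.7])]
[([306, 203, 17, 12, 151], [313.4, 208.6]), ([356, 214, 19, 12, 148], [364.7, 220.1]), ([306, 233, 20, 14, 184], [314.6, 239.7])]
```

View pics/s3.png

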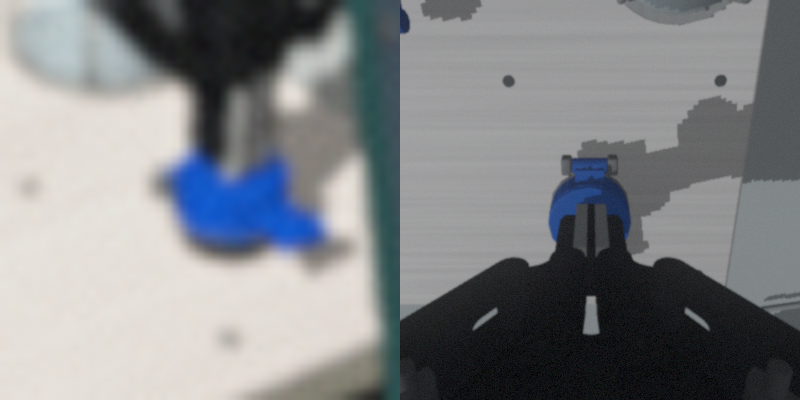

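The tips are at (235,175) in the left panel, over the middle of cap b with their shadow close by, so they are near contact. Going lower.

```bash
python3 -m jog '[[[0,0,0,-0.03,0,0,0],[0,0,0,0,0,0,0]]]'; python3 -m jog '[[[0,0,0,-0.03,0,0,0],[0,0,0,0,0,0,0]]]';python3 -m jog '[[[0,0,0,-0.03,0,0,0],[0,0,0,0,0,0,0]]]'; python3 - <<'E'
from h import *
m=bot.camera_model('side')
for z in(110,118,130,141):
  p=np.array(m['orientation']).T@(np.array([528.6,-125.3,z])-m['xyz']);K=m['mtx'];print(z,K[0][0]*p[0]/-p[2]+K[0][2],K[1][1]*-p[1]/-p[2]+K[1][2])
E
```

```text
time_s: 5.72
ee_pos: [528.8, -125.4, 119.5]
eef_rot: [[0.992, -0.126, 0.0], [-0.126, -0.992, 0.0], [0.0, -0.0, -1.0]]
ft_force: [0.0, 0.1, 0.6]
gripper_width: 0.0
grasp_force: 0.3
time_s: 5.98
ee_pos: [528.9, -125.4, 117.8]
eef_rot: [[0.992, -0.126, 0.0], [-0.126, -0.992, 0.0], [0.0, -0.0, -1.0]]
ft_force: [0.5, 0.2, 1.3]
gripper_width: -0.1
grasp_force: 0.6
time_s: 6.22
ee_pos: [528.8, -125.4, 115.9]
eef_rot: [[0.992, -0.126, 0.0], [-0.126, -0.992, 0.0], [0.0, -0.0, -1.0]]
ft_force: [0.4, -0.8, 1.7]
gripper_width: -0.1
grasp_force: 0.9
110 362.2619143689198 224.24588251674294
118 362.38122755099704 221.8971235623029
130 362.5615767936706 218.34682935942246
141 362.7283685710069 215.0634228344671
```

```bash
python3 -m jog '[[[0,0,0,-0.03,0,0,0],[0,0,0,0,0,0,0]]]'; python3 -m jog '[[[0,0,0,-0.03,0,0,0],[0,0,0,0,0,0,0]]]';python3 - <<'E'
from h import *
print(bot.get_state()['joints'])
im=bot.snapshot('side')
_,L,S,c=cv2.connectedComponentsWithStats(blue(im))
print([(S[j].tolist(),c[j].round(1).tolist()) for j in range(1,len(S)) if S[j,4]>60 and 290<c[j][0]<400 and 190<c[j][1]<260])
E
```

```text
time_s: 6.48
ee_pos: [528.9, -125.4, 114.4]
eef_rot: [[0.992, -0.126, 0.0], [-0.126, -0.992, 0.0], [0.0, -0.0, -1.0]]
ft_force: [-0.6, 1.1, 4.1]
gripper_width: 0.1
grasp_force: 1.8
time_s: 6.72
ee_pos: [529.0, -125.4, 113.9]
eef_rot: [[0.992, -0.126, 0.001], [-0.126, -0.992, -0.0], [0.001, 0.0, -1.0]]
ft_force: [-3.9, 1.4, 17.0]
gripper_width: 0.5
grasp_force: 8.0
[-3.59909006e-01  3.86740332e-01  1.74209550e+00  8.37461288e-06
  1.01189696e+00  1.33716029e+00]
[([306, 203, 17, 12, 150], [313.4, 208.6]), ([356, 216, 19, 12, 141], [364.7, 221.9]), ([306, 233, 19, 14, 183], [314.6, 239.7])]
```

Bolt b is the loose one. Contact came at TCP z ≈ 120, it gave about 6 mm at 1–3 N, then it went stiff, and its image blob sank about 2 px. Now I back off and check the tool against the cameras, since the contact height came out lower than the cameras suggested.

```bash
python3 -m jog '[[[0,0,0,0.8,0,0,0],[85,-0.6,0.07,0.8,0,0,0],[85,0,0,0,0,0,0],[85,0,0,0,0,0,0],[85,0,0,0,0,0,0]]]' 30; python3 - <<'E'
from h import *
m=bot.camera_model('wrist');s=bot.get_state();im=bot.snapshot('wrist');cv2.imwrite('pics/w4.png',im[:,:,::-1])
print(s['ee_pos'],m['xyz'])
def proj(m,P):
  p=np.array(m['orientation']).T@(np.array(P)-m['xyz']);K=m['mtx'];return K[0][0]*p[0]/-p[2]+K[0][2],K[1][1]*-p[1]/-p[2]+K[1][2]
for dz in(-10,0,10,20):print(dz,proj(m,s['ee_pos']+np.array([0,0,dz])))
_,L,S,c=cv2.connectedComponentsWithStats(blue(im,40))
for i in range(1,len(S)):
    if S[i,4]>300: print(S[i],c[i].round(1),[atz(m,c[i],z).round(1)[:2] for z in(114,134)])
E
```

```text
time_s: 7.4
ee_pos: [492.4, -120.9, 206.9]
eef_rot: [[0.992, -0.126, -0.002], [-0.126, -0.992, 0.001], [-0.002, -0.001, -1.0]]
ft_force: [-0.1, -0.3, -1.0]
gripper_width: 72.2
grasp_force: 0.0
[ 492.37565635 -120.89565744  206.92533519] [ 573.86286373 -130.89214396  371.18608903]
-10 (np.float64(321.44861434541303), np.float64(269.65267356352734))
0 (np.float64(321.4844521578244), np.float64(277.6507185651891))
10 (np.float64(321.5242194406906), np.float64(286.5257166902607))
20 (np.float64(321.56859995554163), np.float64(296.4302652966668))
[ 155    0   51   51 1541] [179.5  23.3] [array([643.1, -45.6]), array([637.7, -52.2])]
[  44  148   70   99 4044] [ 78.8 193.7] [array([541.1,  61.4]), array([543.6,  46.4])]
[ 292  148   57   99 3484] [319.6 193.9] [array([ 517.4, -122.8]), array([ 521.8, -123.4])]
```

View pics/w4.png

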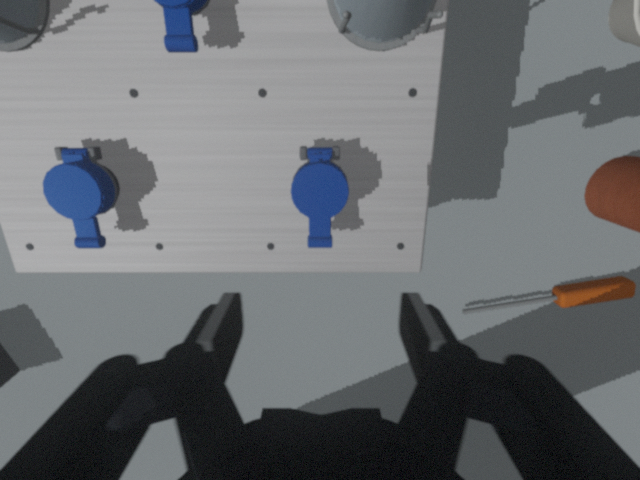

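The open fingers straddle b's tab: the lip is at (320,242) and the finger tips are at rows about 293. Quick check of the lip position and the true tip depth.

```bash
python3 - <<'E'
from h import *
m=bot.camera_model('wrist');K=np.array(m['mtx']);print(K.round(1).tolist())
for z in(114,125,135):print(z,atz(m,(320,242),z).round(1),atz(m,(320,190),z+6).round(1))
# tip inner corners: left ~(242,293), right ~(400,293), 72.2 mm apart
d=K[0,0]*72.2/158
o,r=ray(m,(321,293));print('tip at',(o+r*d).round(1),'ee',bot.get_state()['ee_pos'].round(1))
t=bot.camera_model('top');im=cv2.imread('pics/top0.png')[:,:,::-1]
print('lip top',[atz(t,(390,241),z).round(1) for z in(114,135)])
E
```

```text
[[339.5, 0.0, 320.7], [0.0, 339.5, 232.2], [0.0, 0.0, 1.0]]
114 [ 478.1 -118.1  114. ] [ 521.7 -123.7  120. ]
125 [ 482.2 -118.6  125. ] [ 524. -124.  131.]
135 [ 486.  -119.1  135. ] [ 526.1 -124.3  141. ]
tip at [ 497.9 -121.3  233.4] ee [ 492.4 -120.9  206.9]
lip top [array([ 491.8, -130.1,  114. ]), array([ 489.9, -127.9,  135. ])]
```

The tips really are about 20 mm short of the reported TCP, so cap tops at about 141 mm are right, and the contact reading (TCP z 120.3 on the cap top) is my height reference. I descend so the tips end about 10 mm below the lip axis, then pinch the bar's ends.

```bash
python3 -m jog '[[[50,-0.05,0.02,-0.8,0,0,0],[50,0,0,-0.6,0,0,0],[50,0,0,-0.2,0,0,0],[50,0,0,-0.1,0,0,0],[50,0,0,0,0,0,0]]]' 30; python3 - <<'E'
from h import *
w=bot.snapshot('wrist');s=bot.snapshot('side')
A=cv2.resize(s[195:245,335:395],(480,400),interpolation=cv2.INTER_CUBIC)
cv2.imwrite('pics/g5.png',np.hstack([A[:,:,::-1][:, :400],w[80:480,130:530,::-1]]))
E
```

```text
time_s: 8.07
ee_pos: [490.4, -120.1, 106.8]
eef_rot: [[0.992, -0.126, 0.001], [-0.126, -0.992, -0.0], [0.001, 0.0, -1.0]]
ft_force: [0.1, 0.2, 0.8]
gripper_width: 50.2
grasp_force: 0.0
```

View pics/g5.png

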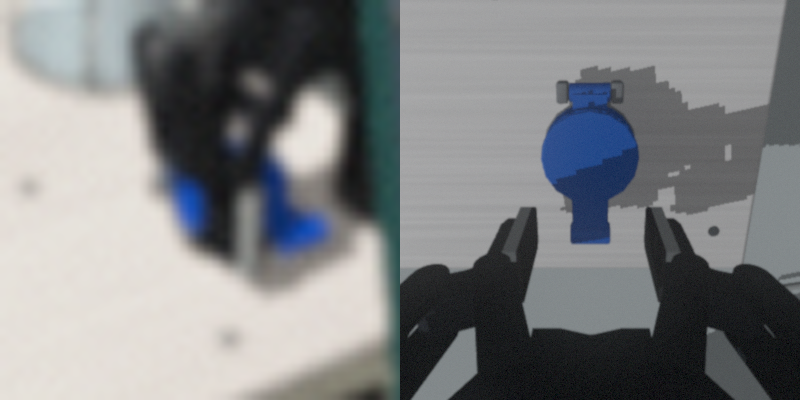

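Both fingers straddle the tab and the lip lies between the pads (right panel, lip at (590,238)). Closing.

```bash
python3 -m jog '[[[0,0,0,-0.04,0,0,0],[0,0,0,0,0,0,0],[0,0,0,0,0,0,0],[0,0,0,0,0,0,0],[0,0,0,0,0,0,0]]]' 40
```

```text
time_s: 8.8
ee_pos: [489.9, -119.9, 104.1]
eef_rot: [[0.992, -0.126, 0.0], [-0.126, -0.992, 0.0], [0.0, -0.0, -1.0]]
ft_force: [0.7, 0.6, 0.4]
gripper_width: 16.4
grasp_force: 39.0
```

```bash
python3 -m jog '[[[0,0.04,-0.005,0.18,0,0,0],[0,0.07,-0.01,0.17,0,0,0],[0,0,0,0,0,0,0]]]' 30;  python3 -m jog '[[[0,0.1,-0.01,0.155,0,0,0],[0,0.125,-0.015,0.135,0,0,0],[0,0,0,0,0,0,0]]]' 30; python3 - <<'E'
from h import *
w=bot.snapshot('wrist');s=bot.snapshot('side')
A=cv2.resize(s[195:245,335:395],(480,400),interpolation=cv2.INTER_CUBIC)
cv2.imwrite('pics/g6.png',np.hstack([A[:,:,::-1][:, :400],w[80:480,130:530,::-1]]))
E
```

```text
time_s: 9.18
ee_pos: [496.5, -120.7, 125.7]
eef_rot: [[0.992, -0.126, 0.0], [-0.126, -0.992, 0.0], [0.0, -0.0, -1.0]]
ft_force: [0.7, 2.1, -3.9]
gripper_width: 16.1
grasp_force: 38.1
time_s: 9.55
ee_pos: [510.0, -122.3, 142.9]
eef_rot: [[0.992, -0.126, -0.0], [-0.126, -0.992, 0.0], [-0.0, -0.0, -1.0]]
ft_force: [-2.3, -0.7, -2.6]
gripper_width: 16.4
grasp_force: 37.6
```

View pics/g6.png

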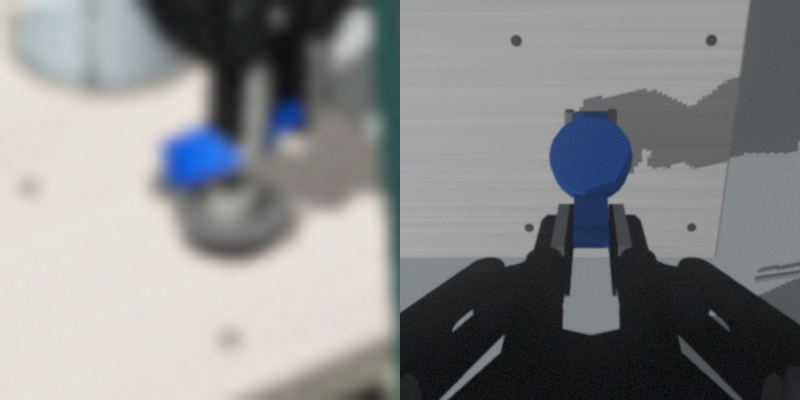

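The cap is lifting: its disc is tilted and the bushing is exposed at (235,215) in the left panel, and the lip is held. I continue the arc to about 80°.

```bash
python3 -m jog '[[[0,0.145,-0.02,0.115,0,0,0],[0,0.16,-0.02,0.085,0,0,0],[0,0,0,0,0,0,0]]]' 30;  python3 -m jog '[[[0,0.175,-0.02,0.055,0,0,0],[0,0.18,-0.02,0.025,0,0,0],[0,0,0,0,0,0,0],[0,0,0,0,0,0,0],[0,0,0,0,0,0,0]]]' 30; python3 - <<'E'
from h import *
w=bot.snapshot('wrist');s=bot.snapshot('side')
A=cv2.resize(s[185:245,325:395],(467,400),interpolation=cv2.INTER_CUBIC)
cv2.imwrite('pics/g7.png',np.hstack([A[:,:,::-1][:, :400],w[80:480,130:530,::-1]]))
E
```

```text
time_s: 10.02
ee_pos: [529.6, -124.9, 155.0]
eef_rot: [[0.992, -0.126, 0.002], [-0.126, -0.992, -0.0], [0.002, -0.0, -1.0]]
ft_force: [-2.6, 1.0, -0.7]
gripper_width: 16.2
grasp_force: 37.2
time_s: 10.65
ee_pos: [549.3, -127.2, 159.2]
eef_rot: [[0.992, -0.126, 0.0], [-0.126, -0.992, -0.0], [0.0, 0.0, -1.0]]
ft_force: [-2.7, 1.6, -0.1]
gripper_width: 16.4
grasp_force: 32.3
```

View pics/g7.png

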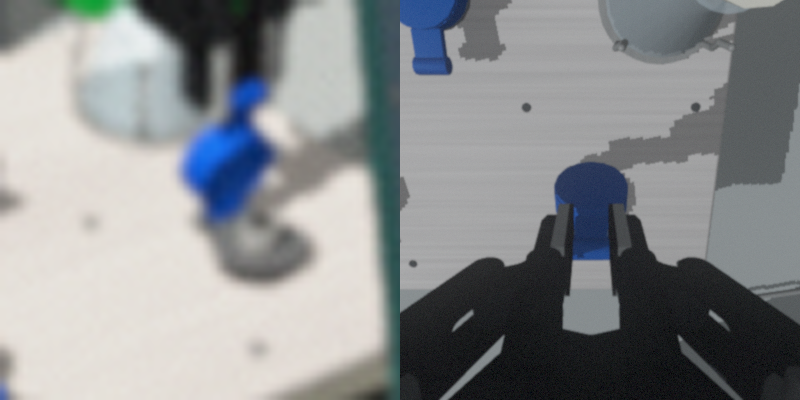

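The cap stands roughly upright with its tab between the pads: left panel, lip near (250,92), hinge near (215,215). I'll compare that with the model to get the angle.

```bash
python3 - <<'E'
from h import *
m=bot.camera_model('side')
def proj(P):
  p=np.array(m['orientation']).T@(np.array(P)-m['xyz']);K=m['mtx'];return np.array([K[0][0]*p[0]/-p[2]+K[0][2],K[1][1]*-p[1]/-p[2]+K[1][2]])
c=np.array([528,-124.]);ax=np.array([.992,-.125])
f=lambda x,z:((proj([*(c+ax*x),114+z])-[325,185])*6.67).round(0)
print('hinge',f(25,13))
for t in(50,60,65,70,75,80,85):
  a=np.radians(172.8-t);print(t,f(25+63.5*np.cos(a),13+63.5*np.sin(a)))
print([round(float(x),2) for x in bot.get_state()['ft_force']])
E
```

```text
hinge [213. 204.]
50 [269. 132.]
60 [254. 111.]
65 [247. 102.]
70 [239.  93.]
75 [231.  86.]
80 [223.  79.]
85 [215.  73.]
[-2.78, 0.92, -0.41]
```

The angle looks like about 65–72°. I'll push a little further for margin.

```bash
python3 -m jog '[[[0,0.12,-0.015,0,0,0,0],[0,0.1,-0.01,-0.01,0,0,0],[0,0,0,0,0,0,0],[0,0,0,0,0,0,0],[0,0,0,0,0,0,0]]]' 30; python3 - <<'E'
from h import *
w=bot.snapshot('wrist');s=bot.snapshot('side')
A=cv2.resize(s[185:245,325:395],(467,400),interpolation=cv2.INTER_CUBIC)
cv2.imwrite('pics/g8.png',np.hstack([A[:,:,::-1][:, :400],w[80:480,130:530,::-1]]))
E
```

```text
time_s: 11.38
ee_pos: [562.6, -128.7, 158.6]
eef_rot: [[0.992, -0.126, 0.0], [-0.126, -0.992, -0.0], [0.0, 0.0, -1.0]]
ft_force: [-2.5, -0.5, 0.8]
gripper_width: 16.1
grasp_force: 29.2
```

View pics/g8.png

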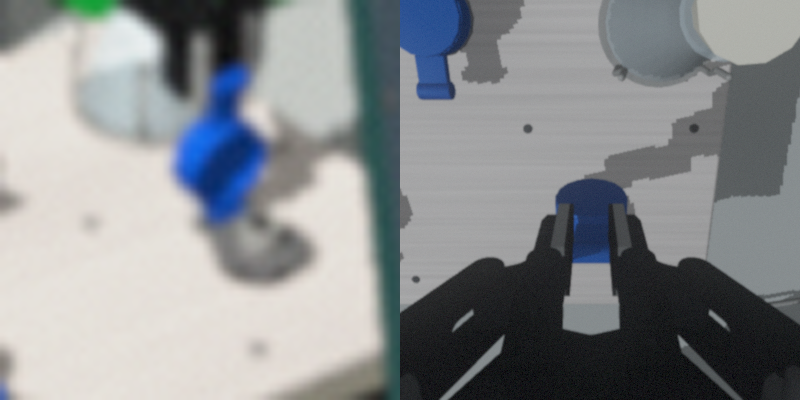

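The lip has moved to about (235,80), so the cap is roughly 75–80° open. It is held steady and the other caps and the flask look undisturbed. Handing in.

```bash
python3 -c "
from station import bot
print(bot.job_done())"
```

```text
the job is handed in; nothing more can be done
None
```

The loose bolt is spot_b (near right): it was the first cap I tapped and it gave about 6 mm, so I did not tap the other two; its cap is now held open by the tab at roughly 75–80°, and the job is handed in (no verdict was returned).

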